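# Find and seat the rocking cover of a trim box

### The arm

A 6-joint arm with a two-finger parallel gripper is mounted at the origin on the work surface. World frame = base frame: x ahead of the robot, y to its left, z up, the work surface at z = 0. Lengths are in m, angles in rad, forces in N, time in s.
With the tool pointing down it reaches from about 0.275 to 0.75 m from the base axis. Payload 10.2 kg.
Tool frame: the origin (TCP) lies midway between the tips of the shut fingers; the grasp point (between the pads) lies 19 mm behind it (arm.pinch_z is the z of the grasp point in the tool frame, in m); z points along the fingers, y is the line along which they close (so a half turn about z gives the same grasp; the last joint's range is limited). The gripper opens to 88 mm and grips with 3 to 60 N. Pads are 18 mm wide; open, the fingers measure 123 mm over their backs; the gripper's body (75 mm by 187 mm) begins 45 mm behind the grasp point.
Start: joints at [1.036, 0.313, 1.498, -0, 1.331, -0.223], TCP at [0.161, 0.5, 0.239] pointing down, gripper open.
Joint ranges: [-2.94, 2.94], [-0.97, 2.17], [0.19, 2.56], [-1.23, 4.37], [0.02, 3.11], [-2.88, 2.88]. Speed limits (rad/s): [2.39, 2.39, 3.01, 3.14, 3.14, 3.14].

### API

Orientations are given as a 3x3 rotation matrix whose columns are the frame's x, y, z axes.
In Python, from workcell import arm, read_camera, order gives the robot as it stands. The module is installed in compiled form; this text tells all that it offers. Calls block until the motion is done:
- arm.move_to(position, orientation): joint-space move of the TCP to a pose.
- arm.movel(position, frame=None, rate=0.15): straight line of the TCP; frame=None keeps the orientation; rate is the mean speed in m/s.
- arm.move_joints(angles): joint-space move.
- arm.grip(opening, f_grip=None): opening from 0.0 (shut) to 1.0 (fully open); f_grip is the grip in N (None keeps the last); returns when the fingers have stopped.
- arm.dwell(seconds).
- arm.ik(position, orientation): joint angles nearest the present ones, or None.
- arm.state(): the state.
- read_camera(name): name is "side" or "top"; returns a dict with "img" (420x560x3 uint8, red, green, blue), "fov_y" (degrees; the focal length in pixels is half the picture's height over the tangent of half this angle, whatever the lens; pixels are square), "cx", "cy" (the principal point, pixels), "cam_to_world" (4x4, takes a point from camera to world coordinates). Camera axes: x right, y down, z forward; pixel columns grow to the right and rows downward; lengths in m; the calibration is good to about 2 mm. A picture is of the moment at which its call begins. There is no depth.
A pose or a line that the arm cannot do raises arm.Unreachable and nothing moves.
- order.finish_job(): hands the job in; it is judged then, once.
The state is a dict: "time_s": time; "joint_positions": joint angles; "qvel": joint speeds; "tau": joint torques, N m; "tcp_pos": TCP position; "tool_rot": TCP orientation; "force": force on the tool from outside, world axes, zero at the start; "moment": the same for the moment, N m; "finger_gap": opening from 0.0 (shut) to 1.0 (fully open); "gripper_force": force on a finger pad.
Only numpy, scipy, OpenCV 4.12 (cv2) and the standard library are available. Lean on these libraries where they do the work, as an engineer would, in place of code of your own. Each camera call takes 0.05 s, during which the arm holds its last target. There are 200 camera calls.

### The job

One of the four white covers on the trim box is not seated. Press lightly near an edge of one cover after another with a fingertip until you find the one that rocks and let it tip, then press that cover down at its middle until it is fully home like the others, and finish with the fingertip still pressing on it and on no other cover. Do not pick up or lift any cover, and leave the other things on the desk where they are.

Things in the scene. Friction and masses are not known exactly. Their poses are not given: they have to be found in the camera images.
- trim_box: plywood box for buttons, fixed to the desk, 208 x 208 mm and 44 mm tall; origin at the centre of its underside, x and y along its sides. Four square recesses, 79 mm wide and 8 mm deep, centred at (+-48, +-48) mm, each hold a cover with 1.5 mm of play on each side
- box_top (a point): centre of the box's top. The cover that is not home (any of the four) stands level but 4 mm proud on a hidden stem, 18 mm wide, under its middle. A light press 25 mm off its middle tips it about 0.12 rad, pressed edge down onto the recess's ledge; let go, it comes level. Over 7 N straight down on its middle sinks it 4 mm, home, and it stays
- cover1: white plastic cover, one of four identical ones: a loose square plate 76 x 76 mm, 8 mm thick, faint round mark in the middle of its top. Origin: centre of its underside; z up, x and y along its sides. In the recess at (-48, -48) mm in the box's frame. Fully home, its underside is 36 mm above the desk, its top flush with the box, and it does not tip
- cover2: white plastic cover, one of four identical ones: a loose square plate 76 x 76 mm, 8 mm thick, faint round mark in the middle of its top. Origin: centre of its underside; z up, x and y along its sides. In the recess at (-48, +48) mm in the box's frame. Fully home, its underside is 36 mm above the desk, its top flush with the box, and it does not tip
- cover3: white plastic cover, one of four identical ones: a loose square plate 76 x 76 mm, 8 mm thick, faint round mark in the middle of its top. Origin: centre of its underside; z up, x and y along its sides. In the recess at (+48, -48) mm in the box's frame. Fully home, its underside is 36 mm above the desk, its top flush with the box, and it does not tip
- cover4: white plastic cover, one of four identical ones: a loose square plate 76 x 76 mm, 8 mm thick, faint round mark in the middle of its top. Origin: centre of its underside; z up, x and y along its sides. In the recess at (+48, +48) mm in the box's frame. Fully home, its underside is 36 mm above the desk, its top flush with the box, and it does not tip
- pencil_cup: white cup with three pencils in it, 72 mm across, 110 mm tall over the pencils, loose; origin at the centre of its underside. A bystander
- spool: pale thread spool standing on end, 44 mm across, 55 mm tall, loose; origin at the centre of its underside. A bystander
- tape_roll: brown roll of tape lying flat, 84 mm across, 24 mm tall, loose; origin at the centre of its underside. A bystander
- ruler: wooden ruler lying flat, 28 x 240 x 5 mm (long along its y), loose; origin at the centre of its underside. A bystander
Things that resemble listed ones, but are neither listed nor needed, are in the scene too. What is shaped like the cover2 but orange or pink is not meant.

How it is judged:
On the way:
1. the loose cover has been pressed off its middle and has tipped (over 0.06 rad, about 3.5 degrees) (((angle between cover1's own z axis and vertical above 0.06 rad and contact force between the fingers and cover1 above 0.02 N) or (angle between cover2's own z axis and vertical above 0.06 rad and contact force between the fingers and cover2 above 0.02 N) or (angle between cover3's own z axis and vertical above 0.06 rad and contact force between the fingers and cover3 above 0.02 N) or (angle between cover4's own z axis and vertical above 0.06 rad and contact force between the fingers and cover4 above 0.02 N))), for 0.1 s.
At the end, for the whole second after the job is handed in: all four covers are home (underside 36 mm above the desk, at most 1.3 mm higher) and level within 0.03 rad, and the fingers still press with more than 1 N on the cover that was loose at the start (it has moved over 3 mm, down into its recess) and on no other cover (height (world z) of cover1 between 0.0345 and 0.0373 m and angle between each of cover1, cover2, cover3, cover4's own z axis and vertical below 0.03 rad and height (world z) of cover2 between 0.0345 and 0.0373 m and height (world z) of cover3 between 0.0345 and 0.0373 m and height (world z) of cover4 between 0.0345 and 0.0373 m and ((distance of cover1 from where it was at the start of the episode above 0.003 m and contact force between the fingers and cover1 above 1 N) or (distance of cover2 from where it was at the start of the episode above 0.003 m and contact force between the fingers and cover2 above 1 N) or (distance of cover3 from where it was at the start of the episode above 0.003 m and contact force between the fingers and cover3 above 1 N) or (distance of cover4 from where it was at the start of the episode above 0.003 m and contact force between the fingers and cover4 above 1 N)) and not ((distance of cover1 from where it was at the start of the episode below 0.003 m and contact force between the fingers and cover1 above 0.3 N) or (distance of cover2 from where it was at the start of the episode below 0.003 m and contact force between the fingers and cover2 above 0.3 N) or (distance of cover3 from where it was at the start of the episode below 0.003 m and contact force between the fingers and cover3 above 0.3 N) or (distance of cover4 from where it was at the start of the episode below 0.003 m and contact force between the fingers and cover4 above 0.3 N))); the arm keeps its last pose, push and grip.
It fails at once if a cover is lifted (12 mm or more above where the loose one stands) or tipped up past 0.35 rad (height (world z) of any of cover1, cover2, cover3, cover4 above 0.052 m or angle between any of cover1, cover2, cover3, cover4's own z axis and vertical above 0.35 rad).
It fails at once if a bystander is moved by more than 25 mm (distance of any of pencil_cup, spool, tape_roll, ruler from where it was at the start of the episode above 0.025 m).
It also fails if it takes over 54 s, if anything falls off the work surface, if the arm or the gripper's body presses on something with over 40 N, if the wrist force passes 120 N, or if a joint passes its speed limit or range.

## Working session

There is one attempt and no reset: what is moved stays moved. The work goes in short steps, each a Python script; the robot and the scene stay as the last script left them, time stands still between calls to the robot, and variables do not carry over. Pictures are saved under pics/ and viewed, at most 10 in all, crops included, and the job is handed in when it is done.

```bash
mkdir -p pics; python3 - <<'E'
from workcell import arm, read_camera
import cv2,numpy as np
for n in("top","side"):
    c=read_camera(n); cv2.imwrite(f"pics/{n}0.png",c["img"][:,:,::-1]); print(n,c["fov_y"],c["cx"],c["cy"]); print(np.round(c["cam_to_world"],4).tolist())
s=arm.state(); print(s["time_s"],s["force"],s["tool_rot"])
E
```

```text
top 55.902841879032465 282.95803322872416 205.5285886524886
[[0.0131, -0.9966, 0.0816, 0.5064], [-0.9999, -0.0123, 0.0097, 0.0385], [-0.0087, -0.0817, -0.9966, 0.7907], [0.0, 0.0, 0.0, 1.0]]
side 44.437136143774 284.5907433045242 212.7780661679816
[[-0.9348, -0.2008, 0.2929, 0.2826], [-0.3545, 0.4797, -0.8026, 0.8209], [0.0206, -0.8541, -0.5196, 0.5753], [0.0, 0.0, 0.0, 1.0]]
0.1 [-0.11770148  0.93150029  0.26952283] [[-9.51777488e-01  3.06788667e-01 -5.72338842e-04]
 [ 3.06789095e-01  9.51777051e-01 -9.46306017e-04]
 [ 2.54423015e-04 -1.07626008e-03 -9.99999388e-01]]
```

View pics/top0.png

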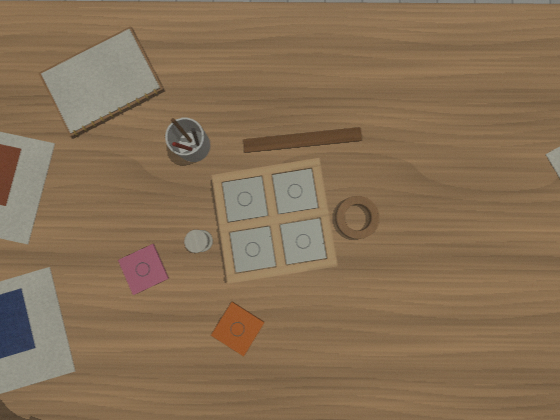

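View pics/side0.png

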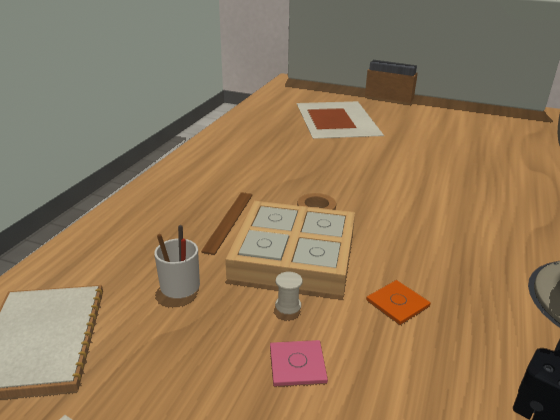

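The top picture shows four white covers at (245,199), (295,191), (252,249) and (303,241) inside the box. The lookalikes are pink (143,269), orange (237,329) and the pads and papers at (100,80), (15,185) and (20,330). I choose the four white ones in the box and check them in a close crop of both views.

```bash
python3 - <<'E'
import cv2,numpy as np
t=cv2.imread("pics/top0.png")[150:290,205:345]; s=cv2.imread("pics/side0.png")[195:295,225:365]
cv2.imwrite("pics/crop.png",np.hstack([cv2.resize(t,(400,400),interpolation=2),cv2.resize(s,(400,286),interpolation=2)[:, :]if 0 else cv2.copyMakeBorder(cv2.resize(s,(400,286),interpolation=2),0,114,0,0,0)]))
E
```

```text
(no output)
```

View pics/crop.png

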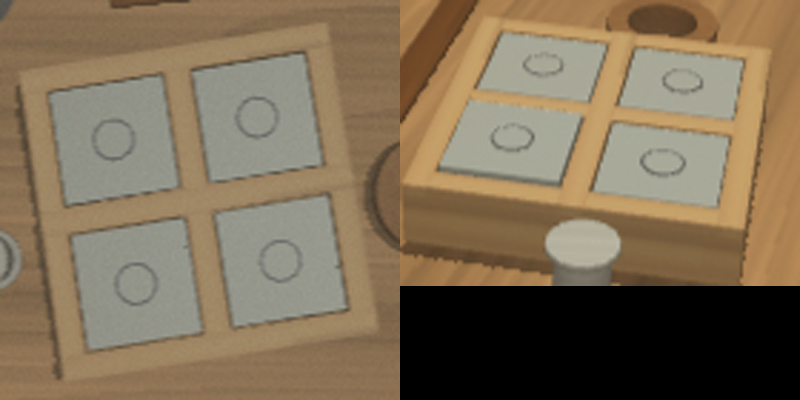

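The crop confirms four white covers in the box. In the side view, the one at side (264,243), which is top (245,199), shows a dark visible edge, so it's probably the proud one. I'll compute positions and press it first.

```bash
cat > h.py <<'E'
from workcell import arm, read_camera, order
import numpy as np, cv2
def ray(c,px,z):
    f=210/np.tan(np.radians(c["fov_y"]/2)); T=c["cam_to_world"]
    d=T[:3,:3]@np.array([(px[0]-c["cx"])/f,(px[1]-c["cy"])/f,1]); o=T[:3,3]
    return o+d*(z-o[2])/d[2]
def down(yaw):  # closing line (tool y) at yaw in world, pointing down
    y=np.array([np.cos(yaw),np.sin(yaw),0]); z=np.array([0,0,-1.]); return np.c_[np.cross(y,z),y,z]
def fz(n=8):
    v=[]
    for _ in range(n): arm.dwell(0.02); v.append(arm.state()["force"])
    return np.mean(v,0)
E
python3 - <<'E'
from h import *
c=read_camera("top"); s=read_camera("side")
for n,px,z in [("A",(244.6,198.7),.048),("B",(295,191),.044),("C",(252.6,249.4),.044),("D",(303.4,241.4),.044),("cup",(185,133),.09),("spool",(197,239),.055),("TL",(212,175.2),.044),("TR",(319.5,158),.044),("BR",(337,264.8),.044),("BL",(226.7,282.6),.044)]:
    print(n,np.round(ray(c,px,z),4))
for n,px,z in [("A",(264.2,243.3),.048),("D",(323.9,223.7),.044),("B",(275,217.7),.044),("C",(317,251.7),.044)]: print("side",n,np.round(ray(s,px,z),4))
st=arm.state(); q0=st["tcp_pos"]; print(q0)
E
```

```text
A [0.5793 0.1183 0.048 ]
B [0.5955 0.0232 0.044 ]
C [0.4842 0.1017 0.044 ]
D [0.5004 0.0065 0.044 ]
cup [0.6932 0.2241 0.09  ]
spool [0.5024 0.2044 0.055 ]
TL [0.624  0.1819 0.044 ]
TR [ 0.6595 -0.0229  0.044 ]
BR [ 0.4577 -0.0567  0.044 ]
BL [0.422  0.1488 0.044 ]
side A [0.5762 0.1193 0.048 ]
side D [0.4978 0.0089 0.044 ]
side B [0.5928 0.0249 0.044 ]
side C [0.482  0.1023 0.044 ]
[0.16100692 0.49956561 0.23842109]
```

```bash
python3 - <<'E'
from h import *
A=np.array([.5778,.1188]); w=np.radians(9.8); u=np.array([np.cos(w),np.sin(w)])
R=down(w+np.pi/2); p=A-.026*u
arm.grip(0.0,20); arm.move_to([*p,.15],R); arm.movel([*p,.056],rate=.1)
b=fz(); print("base",b,arm.state()["tcp_pos"],arm.state()["finger_gap"],arm.state()["time_s"])
z=.056
while z>.041:
    z-=.001; arm.movel([*p,z],rate=.03); f=(fz(4)-b); t=arm.state()["tcp_pos"]
    print(round(z,4),np.round(t[2],4),np.round(f,2))
    if f[2]>2.5: break
arm.dwell(.2)
s=read_camera("side")["img"][195:295,225:365]; cv2.imwrite("pics/tip.png",cv2.resize(s[:,:,::-1],(700,500),interpolation=2))
print(arm.state()["time_s"],arm.state()["tcp_pos"])
E
```

```text
base [ 0.05355339 -0.05312964 -0.00778584] [0.55247566 0.11438585 0.05657121] 0.003581309959110548 4.725
0.055 0.0551 [-0.4   0.21 -0.13]
0.054 0.054 [ 0.24  0.3  -0.04]
0.053 0.053 [ 0.06 -0.12  0.33]
0.052 0.052 [-0.06 -0.19 -0.35]
0.051 0.051 [ 0.07 -0.08 -0.16]
0.05 0.05 [-0.1  0.1 -0. ]
0.049 0.049 [-0.24 -0.47 -0.11]
0.048 0.048 [-0.46 -0.02  0.54]
0.047 0.047 [-0.57 -0.97  1.6 ]
0.046 0.0465 [-1.9  -0.06  5.43]
8.1417 [0.55238708 0.11439531 0.04645129]
```

View pics/tip.png

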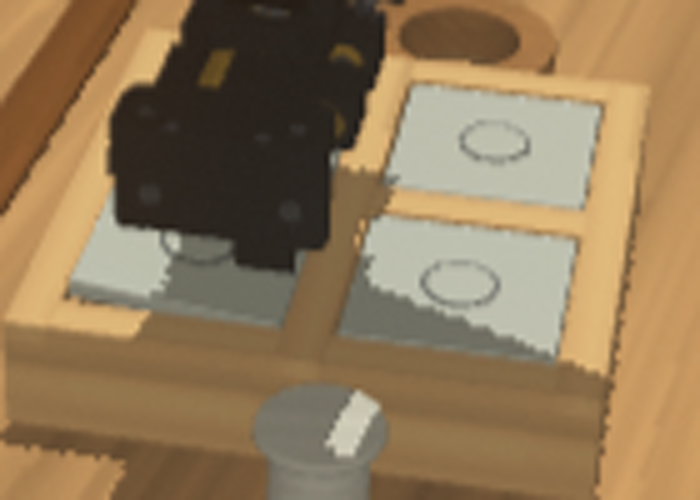

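Contact came at 48 mm, and the cover's front edge now slopes down to the right, from (70,290) to (280,328), more steeply than the box edge. So it has tipped and is the loose one. Next I'll release it and press at its middle.

```bash
python3 - <<'E'
from h import *
A=np.array([.5778,.1188])
t=arm.state()["tcp_pos"]; arm.movel([t[0],t[1],.058],rate=.05); arm.movel([*A,.058],rate=.1)
b=fz(); z=.052
arm.movel([*A,z],rate=.05)
while z>.0415:
    z-=.001; arm.movel([*A,z],rate=.03); f=(fz(4)-b); t=arm.state()["tcp_pos"]
    print(round(z,4),np.round(t[2],4),np.round(f,2))
    if f[2]>9 and t[2]<.0455 or f[2]>30: break
arm.dwell(.2)
s=read_camera("side")["img"][195:295,225:365]; cv2.imwrite("pics/home.png",cv2.resize(s[:,:,::-1],(700,500),interpolation=2))
print(fz()-b,arm.state()["time_s"],arm.state()["tcp_pos"])
E
```

```text
0.051 0.051 [0.24 0.13 0.63]
0.05 0.05 [ 0.15 -0.13 -0.05]
0.049 0.0489 [ 0.59 -0.42 -0.07]
0.048 0.048 [-0.31  0.28 -0.21]
0.047 0.0473 [-1.74  0.23  4.58]
0.046 0.0463 [-1.47  0.11  5.14]
0.045 0.0453 [-2.02 -0.18  5.39]
0.044 0.0444 [-2.02  0.14  6.42]
0.043 0.0444 [-5.14 -0.63 15.31]
[-6.18317123 -0.42421355 15.16475758] 12.575 [0.57797477 0.11884715 0.04440621]
```

View pics/home.png

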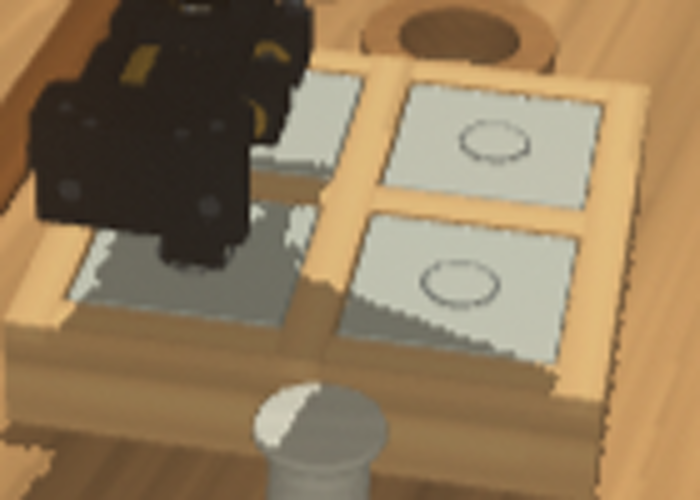

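The picture shows the cover flush and level, with its front edge at (70,300) to (280,325) parallel to the box. The fingertip is on it with 15 N, so I'm handing in.

```bash
python3 -c "
from workcell import order
print(order.finish_job())"
```

```text
the job is handed in; nothing more can be done
None
```

The loose cover was the one next to the pencil cup: it tipped under a light off-centre press, then went home when pressed at its middle, and I handed the job in with the fingertip still on it at about 15 N; the hand-in returned no verdict.

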